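# Index the strap mitre guide to the orange mark

### The job

Reset the strap mitre guide to the angle marked by the orange stud: hook a fingertip under the red pull ring, lift the spring pin out of its hole, swing the guide arm one hole over so that its red nose points at the orange stud, and let the pin drop fully home in that hole. Work gently, without forcing the ring and without pinching anything, leave the things standing about where they are, and finish clear of the guide.

Things in the scene. Friction and masses are not known exactly. Their poses are not given: they have to be found in the camera images.
- mitre_guide: Fixed mitre guide; origin on its vertical pivot axis at table level. Baseboard 345 x 360 mm, 12 mm thick; green bed; 28 mm high fence beyond the pivot. Its x axis points from the start hole to the pivot, roughly away from the robot (within 17 degrees), z up. Index end is on the robot's side.
- start_hole (a point): Mouth of the middle of five 13.5 mm square holes in the dark steel index plate, an arc of 200 mm radius about the pivot, top 26 mm above the table. Holes are 15 degrees (52 mm) apart. The arm starts pinned in this one.
- guide_arm (a joint): Angle of the aluminium arm about the pivot, rad: 0 at the start hole, positive counterclockwise from above; holes at -0.524, -0.262, 0, 0.262, 0.524. The arm is 34 mm wide, top 40 mm above the table, and reaches 237 mm from the pivot towards the robot. With the pin up it swings stiffly (about 1 N at the pin) and stays where left.
- index_pin (a joint): Height of the spring pin above home, m: 0 fully home in a hole, 0.0125 when its round tip rests on the plate between holes, 0.026 at its upper stop. Spring and weight push it down with 4.7 N at home, 6.8 N at the stop. Pin 10 mm thick, in the arm 200 mm from the pivot. In a hole it has 1.7 mm play each way; it slips in by itself within about 3 mm of the middle.
- pull_ring: Red ring on the pin's top; origin at its centre, 102 mm above the table (pin home), 180 mm from the pivot. Opening 56, bar 7 mm. Its x axis points along the arm to the pivot, y across, z up. From its foot on the black pin head (20 mm wide, 73 mm up) it leans 40 degrees from upright to the pivot side: a finger put 30 mm through it, slanting 30 to 45 degrees to the pivot, lifts it by the upper rim.
- guide_nose (a point): Tip of the red pointer under the end of the arm, 237 mm from the pivot, 33 mm above the table; 14 mm short of the stud's centre when the arm is in that stud's hole.
- orange_mark (a point): Top centre of the orange stud (20 mm across, top 20 mm above the table) fixed on the baseboard 251 mm from the pivot, in line with the hole next to the start hole on one side or the other: the hole to set.
- white_mark (a point): Top centre of the white stud, like the orange one, at the neighbouring hole on the other side: not wanted.
- weight_a: Bystander: dark steel pattern weight, 52 mm wide, 50 mm high, on the baseboard's left end (green bed); origin under its centre.
- weight_b: Bystander: the same weight on the table, on the right beside the guide; origin under its centre.
- weight_c: Bystander: the same weight on the table, at the right, between the robot and the guide; origin under its centre.
- hammer: Bystander: hammer with a wooden handle, lying at the left.
- awl: Bystander: awl lying at the right, about 150 mm long.
- jar: Bystander: jar, 64 mm wide, 85 mm high, at the right; origin under its centre.
- mug: Bystander: blue mug, 76 mm wide, 90 mm high, at the left; origin under its centre.

How it is judged:
By the outcome, as a careful person would: the job done as asked, in the order asked, and still so for the second after the job is handed in, with the robot touching nothing.
It also fails if it takes over 38 s, if anything falls off the work surface, if the arm or the gripper's body presses on something with over 40 N, if the wrist force passes 120 N, or if a joint passes its speed limit or range.

### The arm

A 6-joint arm with a two-finger parallel gripper is mounted at the origin on the work surface. World frame = base frame: x ahead of the robot, y to its left, z up, the work surface at z = 0. Lengths are in m, angles in degrees, forces in N, time in s.
With the tool pointing down it reaches from about 0.3 to 0.75 m from the base axis. Payload 8.5 kg.
Tool frame: the origin (TCP) lies on the centre line of the jaws, within the pads' length; the fingertips stand env.tcp_to_tips ahead of it and the grasp point (between the pads) lies 8 mm behind it (env.tcp_to_tips is the distance from the TCP to the fingertips, in m); z points along the fingers, y is the direction in which the jaws open and shut (so a half turn about z gives the same grasp; the last joint's range is limited). The gripper opens to 85 mm and grips with 20 to 120 N. Pads are 22 mm wide; open, the fingers measure 114 mm over their backs; the gripper's body (76 mm by 85 mm) begins 54 mm behind the grasp point. The pads swing forward as they close: fully open they stand 13 mm farther back than shut.
Start: joints at [63.467, 21.807, 74.336, -0, 83.858, -12.336], TCP at [0.135, 0.533, 0.203] pointing down, gripper open.
Joint ranges: [-178.18, 178.18], [-50.72, 133.34], [12.68, 142.11], [-81.47, 261.47], [9.98, 163.14], [-165.26, 165.26]. Speed limits (degrees/s): [136.94, 136.94, 180, 180, 180, 180].

### API

Orientations are given as a 3x3 rotation matrix whose columns are the frame's x, y, z axes.
In Python, from rig import env gives the robot as it stands. The module is installed in compiled form; this text tells all that it offers.
- The arm moves only by the tool carry_out, never from a script. Its argument "rows" is a list of rows, each an object of numbers: "tx", "ty", "tz": the shift along the tool's x, y, z in cm; "yaw": the turn about the tool's z in rad. In form: [{"tx": .., "ty": .., "tz": .., "yaw": ..}, ...]. A call has 1 to 12 rows; each row shifts and turns the pose as measured when the row begins, along the tool's axes as they then stand; what a row does not reach is not made up. A row lasts 1/10 s, in which the tool goes at most 50 mm and 8.59 degrees, less where a joint would pass 70% of its speed; a pose out of reach is approached as far as the arm can. A call is refused whole if a number of a shift passes 5 or a number of a turn 0.15, either way. A call with a gripper value outside its range is refused whole. "jaw" is the closure, from -1 (fully open) to 1 (shut), set as the call begins (left out, the last holds). The fingers move at their own pace and stop on an object; "squeeze" is the grip in N (left out, the last holds). Time passes only in rows, so rows that do not move let the fingers close. It gives the time, the measured TCP pose, the force and the opening at its end, in the units of the state.
- env.observe(): the state, without advancing time (a new reading comes with each control period).
- env.get_image(name): name is "side" or "top"; returns the picture (420x560x3 uint8, red, green, blue); there is no depth.
- env.camera_params(name): a dict with "vertical_fov" (degrees; the focal length in pixels is half the picture's height over the tangent of half this angle, whatever the lens; pixels are square), "cx", "cy" (the principal point, pixels), "view" (4x4, takes a point from world to camera coordinates). Camera axes: x right, y up, looking along -z (the intrinsics and any distortion apply to the point x, -y, -z); pixel columns grow to the right and rows downward; lengths in m; the calibration is good to about 2 mm. A picture is of the moment at which its call begins. camera_params takes no time and is no camera call.
- env.close_job(): hands the job in, once; it reports no verdict.
The state is a dict: "time_s": time; "q": joint angles; "qvel": joint speeds; "joint_efforts": joint torques, N m; "position": TCP position; "tool_rot": TCP orientation; "ft_force": force on the tool from outside, world axes, zero at the start; "wrist_torque": the same for the moment, N m; "grip_width": finger opening in m.
Only numpy, scipy, OpenCV 4.12 (cv2) and the standard library are available. Lean on these libraries where they do the work, as an engineer would, in place of code of your own. Each camera call takes 0.05 s, during which the arm holds its last target. There are 200 camera calls.

## Working session

There is one attempt and no reset: what is moved stays moved. The work goes in short steps, Python scripts to look and compute and a tool call to move; the robot and the scene stay as the last step left them, time stands still between calls to the robot, and variables do not carry over. Pictures are saved under pics/ and viewed, about 8 in all and at most 12, crops included, and the job is handed in when it is done.

Besides the shell and the picture viewer there is one more tool, called after "Request:" by a JSON object that holds its "method" and its "body". carry_out: Moves the arm, as the interface text tells. Its arguments: {"type":"object","properties":{"rows":{"type":"array","items":{"type":"object","properties":{"tx":{"type":"number"},"ty":{"type":"number"},"tz":{"type":"number"},"yaw":{"type":"number"}}}},"jaw":{"type":"number"},"squeeze":{"type":"number"}},"required":["rows"]}

```bash
mkdir -p pics
python3 - <<'E'
from rig import env
import cv2,numpy as np
print(env.tcp_to_tips); s=env.observe(); print(s)
for n in("side","top"):
    im=env.get_image(n); cv2.imwrite(f"pics/{n}0.png",im[:,:,::-1]); p=env.camera_params(n); print(n,p)
E
```

```text
0.011
{'time_s': 0.0, 'q': array([ 6.34674521e+01,  2.18431519e+01,  7.43883162e+01, -2.37096027e-03,
        8.38583016e+01, -1.23367673e+01]), 'qvel': array([ 0.02615396, -0.01289406, -0.06199059, -0.09495378,  0.03426697,
       -0.05175431]), 'joint_efforts': array([ 4.82169962e-04, -4.48458374e+01, -2.31281948e+01, -1.75471691e-04,
        4.67577745e-03, -1.43656713e-07]), 'position': array([0.13473864, 0.53287006, 0.20277059]), 'tool_rot': array([[-9.69464408e-01,  2.45231160e-01, -6.63078512e-04],
       [ 2.45231879e-01,  9.69463413e-01, -1.42014423e-03],
       [ 2.94566740e-04, -1.53938728e-03, -9.99998772e-01]]), 'ft_force': array([-0.18352095, -0.38713931,  0.1566441 ]), 'wrist_torque': array([-0.05369339, -0.03180581, -0.01512309]), 'grip_width': 0.08525057838225854}
side {'vertical_fov': 55.96002113247802, 'cx': 281.2026696900439, 'cy': 214.19064674725738, 'view': array([[ 0.98510947, -0.17080675,  0.01960577, -0.52691194],
       [ 0.06959018,  0.50041035,  0.86298707, -0.11162933],
       [-0.15721495, -0.84877237,  0.50484545, -1.04026288],
       [ 0.        ,  0.        ,  0.        ,  1.        ]])}
top {'vertical_fov': 55.517000744666234, 'cx': 275.7960446170996, 'cy': 211.1649805464118, 'view': array([[-0.01568751, -0.99963545, -0.0219744 ,  0.0426699 ],
       [ 0.99712618, -0.01726964,  0.07376404, -0.57971407],
       [-0.07411664, -0.02075408,  0.9970336 , -1.18873746],
       [ 0.        ,  0.        ,  0.        ,  1.        ]])}
```

View pics/top0.png

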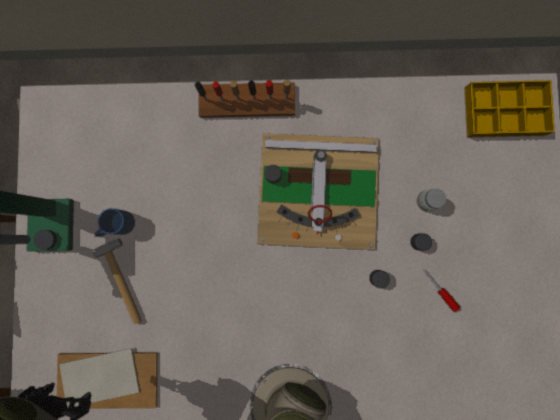

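View pics/side0.png

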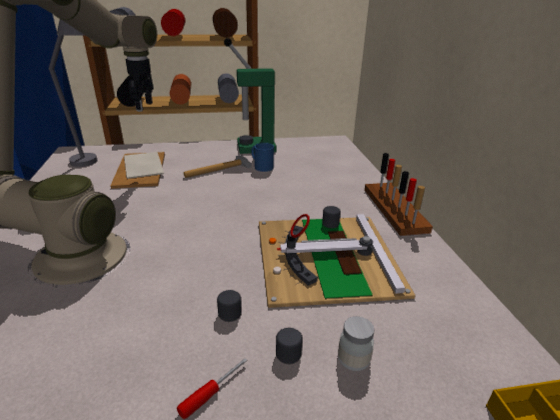

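```bash
cat > h.py <<'E'
import numpy as np,cv2
from rig import env
def ray(n,u,v):
    p=env.camera_params(n);f=210/np.tan(np.radians(p["vertical_fov"])/2);V=p["view"]
    d=V[:3,:3].T@np.array([(u-p["cx"])/f,-(v-p["cy"])/f,-1]);return -V[:3,:3].T@V[:3,3],d
def plane(n,u,v,z):
    o,d=ray(n,u,v);return o+d*(z-o[2])/d[2]
def two(a,b):
    o1,d1=ray("side",*a);o2,d2=ray("top",*b)
    s=np.linalg.lstsq(np.c_[d1,-d2],o2-o1,rcond=None)[0];p,q=o1+s[0]*d1,o2+s[1]*d2
    return (p+q)/2,np.linalg.norm(p-q)
def proj(n,X):
    p=env.camera_params(n);f=210/np.tan(np.radians(p["vertical_fov"])/2);c=p["view"][:3]@np.r_[X,1]
    return np.array([p["cx"]-f*c[0]/c[2],p["cy"]+f*c[1]/c[2]])
def blobs(im,lo,hi,box):
    h=cv2.cvtColor(im,cv2.COLOR_RGB2HSV);m=cv2.inRange(h,lo,hi);k=np.zeros_like(m);x0,y0,x1,y1=box;k[y0:y1,x0:x1]=m[y0:y1,x0:x1]
    n,_,st,c=cv2.connectedComponentsWithStats(k);return [(st[i].tolist(),c[i].round(1).tolist()) for i in range(1,n) if st[i][4]>5]
E
python3 - <<'E'
from h import *
for n,box in(("top",(258,130,380,250)),("side",(255,205,410,300))):
    im=cv2.imread(f"pics/{n}0.png")[:,:,::-1].copy()
    print(n,"or",blobs(im,(6,170,100),(14,255,255),box))
    print("wh",blobs(im,(0,0,150),(180,60,255),box))
    print("red",blobs(im,(0,150,40),(5,255,255),box),blobs(im,(172,120,40),(180,255,255),box))
for n,x0,y0,x1,y1 in(("top",255,130,385,250),("side",250,205,410,305)):
    c=cv2.imread(f"pics/{n}0.png")[y0:y1,x0:x1];cv2.imwrite(f"pics/{n}c.png",cv2.resize(c,None,fx=5 if n=="side" else 4.5,fy=5 if n=="side" else 4.5,interpolation=2))
a=cv2.imread("pics/sidec.png")
E
```

```text
top or [([292, 232, 7, 6, 30], [294.9, 234.8])]
wh []
red [([309, 206, 20, 8, 26], [318.4, 207.5]), ([315, 215, 16, 8, 39], [323.1, 219.5])] []
side or [([401, 205, 5, 9, 31], [402.7, 208.0]), ([384, 206, 13, 15, 29], [390.8, 213.2]), ([408, 207, 2, 13, 20], [408.6, 213.7]), ([397, 222, 7, 6, 22], [400.5, 224.6]), ([269, 238, 7, 6, 34], [272.3, 240.1])]
wh [([255, 205, 72, 95, 1458], [276.4, 231.6]), ([335, 205, 75, 83, 1958], [382.2, 239.7]), ([301, 217, 5, 3, 6], [303.3, 218.0]), ([295, 240, 67, 10, 448], [326.9, 244.6]), ([280, 244, 7, 6, 31], [283.3, 246.1]), ([274, 267, 7, 5, 25], [277.0, 268.6])]
red [([291, 214, 18, 24, 110], [299.2, 226.0])] []
```

View pics/topc.png

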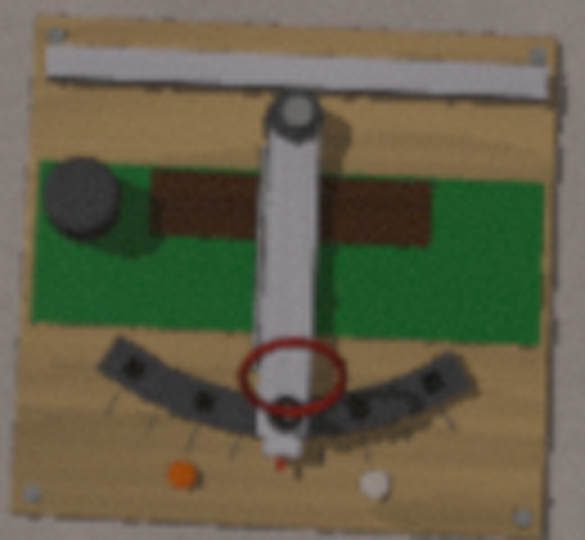

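View pics/sidec.png

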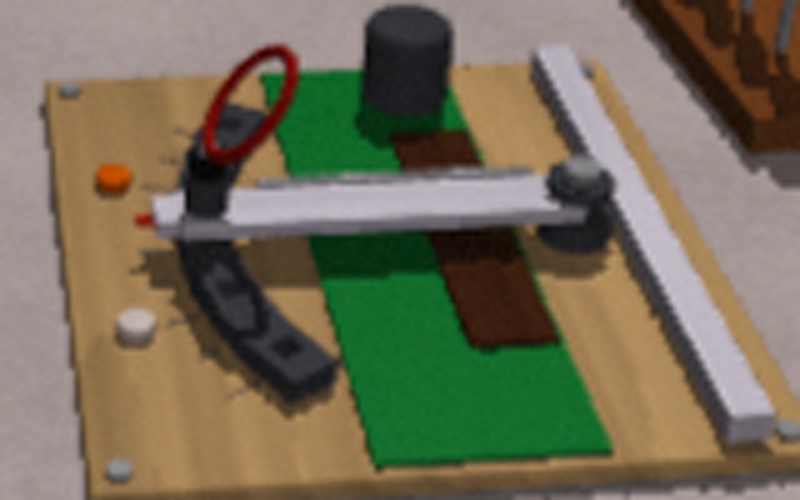

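Top view: orange stud (295,235) on the left, white (338,238) on the right, and ring centre (320,214). Side view: ring centre (300,226). So the swing is to the left (negative angle).

Run:
```python
from h import *
o=two((272.3,240),(295.2,235));w=two((277.1,268.8),(338.3,237.7));r=two((300.2,225.8),(320.1,213.8))
print(o,w,r)
O=plane("top",295.2,235,.018);W=plane("top",338.3,237.7,.018);print(O,W,np.linalg.norm(O-W))
for O,W in((O,W),(o[0],w[0])):
    d=(O-W)[:2];d/=np.linalg.norm(d);x=np.array([d[1],-d[0]]);piv=(O+W)[:2]/2+x*.251*np.cos(np.radians(15))
    print("x",x,np.degrees(np.arctan2(x[1],x[0])),"piv",piv,"ring",piv-.18*x,"pin",piv-.2*x)
print("pivot pix",plane("top",255+297/4.5,130+110/4.5,.06))
```

```text
(array([ 0.50631676, -0.02423885,  0.02019203]), np.float64(0.0018602862873083525)) (array([ 0.49725603, -0.1537507 ,  0.02202903]), np.float64(0.000456719253460139)) (array([ 0.56492903, -0.09347614,  0.10404689]), np.float64(0.0006288496273258656))
[ 0.50726724 -0.02443322  0.018     ] [ 0.49705184 -0.15425473  0.018     ] 0.13022280507903056
x [ 0.99691839 -0.07844562] -4.499225357691493 piv [ 0.7438598  -0.10836291] ring [ 0.56441448 -0.0942427 ] pin [ 0.54447612 -0.09267378]
x [ 0.9975617  -0.06979003] -4.001927414449927 piv [ 0.74364262 -0.10591519] ring [ 0.56408151 -0.09335298] pin [ 0.54413028 -0.09195718]
pivot pix [ 0.74363509 -0.10424959  0.06      ]
```

Request:
{"method": "carry_out", "body": {"rows": [{"tx": -3.4, "ty": -3.4, "tz": -1.2}, {"tx": -3.4, "ty": -3.4, "tz": -1.2}, {"tx": -3.4, "ty": -3.4, "tz": -1.2}, {"tx": -3.4, "ty": -3.4, "tz": -1.2}, {"tx": -3.4, "ty": -3.4, "tz": -1.2}, {"tx": -3.4, "ty": -3.4, "tz": -1.2}, {"tx": -3.4, "ty": -3.4, "tz": -1.2}, {"tx": -3.4, "ty": -3.4, "tz": -1.2}, {"tx": -3.4, "ty": -3.4, "tz": -1.2}, {"tx": -3.4, "ty": -3.4, "tz": -1.2}, {"tx": -3.4, "ty": -3.4, "tz": -1.2}, {"tx": -3.4, "ty": -3.4, "tz": -1.2}], "jaw": 1, "squeeze": 20}}

```text
validation failed for argument at $.ro...
```

Request:
{"method": "carry_out", "body": {"rows": [{"tx": -3.4, "ty": -3.4, "tz": -1.2, "yaw": 0}, {"tx": -3.4, "ty": -3.4, "tz": -1.2, "yaw": 0}, {"tx": -3.4, "ty": -3.4, "tz": -1.2, "yaw": 0}, {"tx": -3.4, "ty": -3.4, "tz": -1.2, "yaw": 0}, {"tx": -3.4, "ty": -3.4, "tz": -1.2, "yaw": 0}, {"tx": -3.4, "ty": -3.4, "tz": -1.2, "yaw": 0}, {"tx": -3.4, "ty": -3.4, "tz": -1.2, "yaw": 0}, {"tx": -3.4, "ty": -3.4, "tz": -1.2, "yaw": 0}, {"tx": -3.4, "ty": -3.4, "tz": -1.2, "yaw": 0}, {"tx": -3.4, "ty": -3.4, "tz": -1.2, "yaw": 0}], "jaw": 1, "squeeze": 20}}

```text
time_s: 1.1
position: [0.3812, 0.1158, 0.3216]
tool_rot: [[-0.972, 0.235, -0.006], [0.235, 0.972, -0.007], [0.004, -0.008, -1.0]]
ft_force: [1.0, 1.1, 0.1]
grip_width: -0.0003
```

Request:
{"method": "carry_out", "body": {"rows": [{"tx": -3.9, "ty": -2.4, "tz": 0, "yaw": 0}, {"tx": -3.9, "ty": -2.4, "tz": 0, "yaw": 0}, {"tx": -3.9, "ty": -2.4, "tz": 0, "yaw": 0}, {"tx": -3.9, "ty": -2.4, "tz": 0, "yaw": -0.03}, {"tx": -3.9, "ty": -2.4, "tz": 0, "yaw": -0.03}, {"tx": -3.9, "ty": -2.4, "tz": 0, "yaw": 0}, {"tx": -3.9, "ty": -2.4, "tz": 0, "yaw": 0}, {"tx": -5, "ty": 0, "tz": 0, "yaw": 0}, {"tx": -5, "ty": 0, "tz": 0, "yaw": 0}, {"tx": -5, "ty": 0, "tz": 0, "yaw": 0}]}}

```text
time_s: 2.1
position: [0.7375, -0.146, 0.3086]
tool_rot: [[-0.983, 0.184, 0.001], [0.184, 0.983, -0.007], [-0.002, -0.006, -1.0]]
ft_force: [15.7, -9.6, 29.7]
grip_width: -0.0003
```

```bash
python3 -c "
from h import *
s=env.observe();print(s['q'].round(1),s['position'].round(3))"
```

```text
[-20.1  46.3  12.6  -0.4 120.9 -99.7] [ 0.737 -0.146  0.309]
```

```bash
python3 -c "
from h import *
s=env.observe();print(s['q'].round(3),s['qvel'].round(2),s['ft_force'].round(1))"
```

```text
[-20.059  46.292  12.646  -0.397 120.878 -99.673] [ 3.96 33.1  -2.2   0.1  47.87  4.23] [15.7 -9.6 29.7]
```

Request:
{"method": "carry_out", "body": {"rows": [{"tx": 1.5, "ty": 4, "tz": 0, "yaw": 0}, {"tx": 1, "ty": 4, "tz": 0, "yaw": 0}, {"tx": 0, "ty": 4, "tz": 0, "yaw": 0}, {"tx": 0, "ty": 0, "tz": 0, "yaw": 0}]}}

```text
time_s: 2.5
position: [0.7366, -0.022, 0.2851]
tool_rot: [[-0.982, 0.187, -0.035], [0.187, 0.982, 0.004], [0.035, -0.003, -0.999]]
ft_force: [-0.1, -0.4, 0.5]
grip_width: -0.0003
```

```bash
python3 -c "
from h import *
s=env.observe();print(s['q'].round(3),s['qvel'].round(2),s['ft_force'].round(1))"
```

```text
[-10.814  44.492  20.168  -0.196 117.335 -90.092] [-3.65  0.01  2.66 -1.65 -1.   -1.31] [-0.1 -0.4  0.5]
```

Request:
{"method": "carry_out", "body": {"rows": [{"tx": -1.5, "ty": 0, "tz": 0, "yaw": 0}, {"tx": -1.5, "ty": 0, "tz": -1, "yaw": 0}, {"tx": -1.5, "ty": 0, "tz": -1, "yaw": 0}, {"tx": -1.5, "ty": 0, "tz": -1, "yaw": 0}, {"tx": -1.5, "ty": 0, "tz": -1, "yaw": 0}]}}

```text
time_s: 3.0
position: [0.7603, -0.0354, 0.2907]
tool_rot: [[-0.982, 0.187, -0.002], [0.187, 0.982, 0.002], [0.002, 0.002, -1.0]]
ft_force: [-0.2, -0.6, -0.4]
grip_width: 0.0
```

```bash
python3 -c "
from h import *
s=env.observe();print(s['q'].round(3),s['qvel'].round(2),s['ft_force'].round(1))"
```

```text
[-11.588  47.615  12.758   0.122 119.757 -90.725] [-2.4  -1.83 -0.36  1.   -4.35 -1.4 ] [-0.2 -0.6 -0.4]
```

Request:
{"method": "carry_out", "body": {"rows": [{"tx": -3, "ty": 0, "tz": -2, "yaw": 0}, {"tx": -3, "ty": 0, "tz": -2, "yaw": 0}, {"tx": -3, "ty": 0, "tz": -2, "yaw": 0}, {"tx": -3, "ty": 0, "tz": -2, "yaw": 0}]}}

```text
time_s: 3.4
position: [0.7711, -0.0541, 0.3116]
tool_rot: [[-0.979, 0.188, 0.081], [0.189, 0.982, -0.003], [-0.081, 0.012, -0.997]]
ft_force: [0.9, 0.0, 1.1]
grip_width: 0.0001
```

```bash
python3 -c "
from h import *
s=env.observe();print(s['q'].round(3),s['qvel'].round(2),s['ft_force'].round(1))"
```

```text
[-13.075  46.095  12.733   0.963 116.57  -91.722] [-3.39 -4.33  0.01  2.22 -7.58 -2.35] [0.9 0.  1.1]
```

Request:
{"method": "carry_out", "body": {"rows": [{"tx": -4, "ty": 0.8, "tz": -2.8, "yaw": 0}, {"tx": -4, "ty": 0.8, "tz": -2.8, "yaw": 0}, {"tx": -4, "ty": 0.8, "tz": -2.8, "yaw": 0}, {"tx": -4, "ty": 0.8, "tz": -2.8, "yaw": 0}, {"tx": -4, "ty": 0.8, "tz": -2.8, "yaw": 0}, {"tx": -4, "ty": 0.8, "tz": -2.8, "yaw": 0}, {"tx": -4, "ty": 0.8, "tz": -2.8, "yaw": 0}, {"tx": -4, "ty": 0.8, "tz": -2.8, "yaw": 0}]}}

```text
time_s: 4.2
position: [0.7811, -0.0328, 0.4024]
tool_rot: [[-0.935, 0.182, 0.304], [0.186, 0.982, -0.015], [-0.301, 0.042, -0.953]]
ft_force: [0.4, -0.1, -0.2]
grip_width: -0.0
```

```bash
python3 -c "
from h import *
s=env.observe();print(s['q'].round(3),s['qvel'].round(2),s['ft_force'].round(1))"
```

```text
[-12.077  39.807  12.733   2.965 109.931 -89.774] [ 0.67 -9.37 -0.02  2.48 -6.82  1.92] [ 0.4 -0.1 -0.2]
```

Request:
{"method": "carry_out", "body": {"rows": [{"tx": -4.5, "ty": -0.5, "tz": -2, "yaw": 0}, {"tx": -4.5, "ty": -0.5, "tz": -2, "yaw": 0}, {"tx": -4.5, "ty": -0.5, "tz": -2, "yaw": 0}, {"tx": -4.5, "ty": -0.5, "tz": -2, "yaw": 0}, {"tx": -4.5, "ty": -0.5, "tz": -2, "yaw": 0}, {"tx": -4.5, "ty": -0.5, "tz": -2, "yaw": 0}, {"tx": -4.5, "ty": -0.5, "tz": -2, "yaw": 0}, {"tx": -4.5, "ty": -0.5, "tz": -2, "yaw": 0}, {"tx": -4.5, "ty": -0.5, "tz": -2, "yaw": 0}]}}

```text
time_s: 5.1
position: [0.7865, -0.1227, 0.4949]
tool_rot: [[-0.825, 0.174, 0.538], [0.18, 0.983, -0.042], [-0.536, 0.063, -0.842]]
ft_force: [0.5, 1.5, -0.8]
grip_width: -0.0001
```

```bash
python3 -c "
from h import *
s=env.observe();print(s['q'].round(3),s['qvel'].round(2),s['ft_force'].round(1))"
```

```text
[-20.466  34.509  12.735   8.729 100.996 -95.265] [-8.57 -7.84 -0.06  7.   -7.87 -4.81] [ 0.5  1.5 -0.8]
```

Request:
{"method": "carry_out", "body": {"rows": [{"tx": -4.5, "ty": 0.3, "tz": -2, "yaw": 0}, {"tx": -4.5, "ty": 0.3, "tz": -2, "yaw": 0}, {"tx": -4.5, "ty": 0.3, "tz": -2, "yaw": 0}, {"tx": -4.5, "ty": 0.3, "tz": -2, "yaw": 0}, {"tx": 3, "ty": 0, "tz": 1, "yaw": 0}, {"tx": 4, "ty": 0, "tz": 2, "yaw": 0}, {"tx": 4, "ty": 0, "tz": 2, "yaw": 0}, {"tx": 0, "ty": 0, "tz": 0, "yaw": 0}]}}

```text
time_s: 5.9
position: [0.721, -0.1015, 0.4459]
tool_rot: [[-0.754, 0.17, 0.635], [0.174, 0.983, -0.057], [-0.634, 0.068, -0.771]]
ft_force: [0.8, 0.4, -1.5]
grip_width: 0.0003
```

```bash
cat > t.py <<'E'
from h import *
import sys
# target tip point -> tool-axis cm
s=env.observe();R=s['tool_rot'];z=R[:,2];tip=s['position']+z*env.tcp_to_tips
print("q",s['q'].round(2),"tcp",s['position'].round(4),"tip",tip.round(4),"z",z.round(3),"F",s['ft_force'].round(1),"tilt",np.degrees(np.arccos(-z[2])).round(1))
x=np.array([.9972,-.0745]);P=np.array([.7437,-.107])
def ring(th,h=0,r=.18):
    c,sn=np.cos(th),np.sin(th);a=np.array([c*x[0]-sn*x[1],sn*x[0]+c*x[1]]);return np.r_[P-r*a,.102+h],a
E
python3 - <<'E'
from t import *
C,a=ring(0)
for d in(-.10,-.05,-.03,.0,.03):
    T=C+z*d; print(d,T.round(3),"cm",((R.T@(T-tip))*100).round(1))
E
```

```text
q [-21.4   18.34  51.23  10.83  72.28 -99.93] tcp [ 0.721  -0.1015  0.4459] tip [ 0.728  -0.1021  0.4374] z [ 0.635 -0.057 -0.771] F [ 0.8  0.4 -1.5] tilt 39.6
-0.1 [ 0.501 -0.088  0.179] cm [33.8 -4.2  5.4]
-0.05 [ 0.532 -0.091  0.141] cm [33.8 -4.2 10.4]
-0.03 [ 0.545 -0.092  0.125] cm [33.8 -4.2 12.4]
0.0 [ 0.564 -0.094  0.102] cm [33.8 -4.2 15.4]
0.03 [ 0.583 -0.095  0.079] cm [33.8 -4.2 18.4]
```

Request:
{"method": "carry_out", "body": {"rows": [{"tx": 4.5, "ty": -0.5, "tz": 0.5, "yaw": 0}, {"tx": 4.5, "ty": -0.5, "tz": 0.5, "yaw": 0}, {"tx": 4.5, "ty": -0.5, "tz": 0.5, "yaw": 0}, {"tx": 4.5, "ty": -0.5, "tz": 0.5, "yaw": 0}, {"tx": 4.5, "ty": -0.5, "tz": 0.5, "yaw": 0}, {"tx": 4.5, "ty": -0.5, "tz": 0.5, "yaw": 0}, {"tx": 4.5, "ty": -0.5, "tz": 0.5, "yaw": 0}, {"tx": 3, "ty": -0.3, "tz": 0.5, "yaw": 0}, {"tx": 1, "ty": 0, "tz": 0, "yaw": 0}, {"tx": 0, "ty": 0, "tz": 0, "yaw": 0}]}}

```text
time_s: 6.9
position: [0.5047, -0.0948, 0.2251]
tool_rot: [[-0.704, 0.162, 0.691], [0.149, 0.986, -0.08], [-0.694, 0.047, -0.718]]
ft_force: [-0.3, 0.5, 1.0]
grip_width: 0.0
```

Run:
```python
from t import *
C,a=ring(0)
for d in(-.05,.0,.03):
    T=C+z*d; print(d,T.round(3),"cm",((R.T@(T-tip))*100).round(1))
out=[]
for n in("side","top"):
    im=env.get_image(n)[:,:,::-1].copy();u,v=proj(n,C).astype(int)
    c=im[v-50:v+50,u-50:u+50];cv2.imwrite(f"pics/{n}1f.png",im);c=cv2.resize(c,None,fx=4,fy=4,interpolation=2)
    for q,col in((tip,(0,255,0)),(C,(255,255,0))):
        uu=(proj(n,q)-[u-50,v-50])*4;cv2.circle(c,tuple(int(k) for k in uu),3,col,-1)
    out.append(c)
cv2.imwrite("pics/a1.png",np.hstack(out))
```

```text
q [ -35.03    1.56  112.46   39.15   31.67 -142.12] tcp [ 0.5047 -0.0948  0.2251] tip [ 0.5123 -0.0957  0.2172] z [ 0.691 -0.08  -0.718] F [-0.3  0.5  1. ] tilt 44.1
-0.05 [ 0.53  -0.09   0.138] cm [4.4 0.5 6.8]
0.0 [ 0.564 -0.094  0.102] cm [ 4.4  0.5 11.8]
0.03 [ 0.585 -0.096  0.08 ] cm [ 4.4  0.5 14.8]
```

View pics/a1.png

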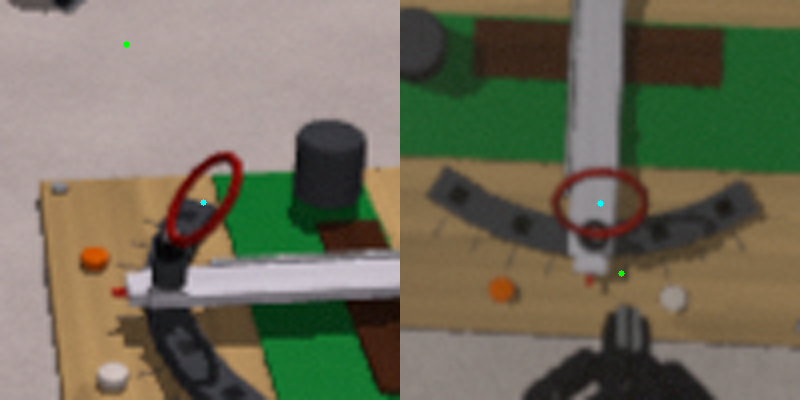

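Run:
```python
from t import *
print(s['qvel'].round(1),s['time_s'])
C,a=ring(0)
ut=proj("top",C).astype(int)-50+np.array([227,306])/4; us=proj("side",C).astype(int)-50+np.array([68,8])/4
print(two(us,ut))
for d in(-.05,.0,.03):
    T=C+z*d; print(d,T.round(3),"cm",((R.T@(T-tip))*100).round(1))
```

```text
q [ -34.98    1.58  112.39   39.08   31.64 -142.03] tcp [ 0.5052 -0.0949  0.2255] tip [ 0.5128 -0.0958  0.2176] z [ 0.691 -0.08  -0.718] F [-0.4 -0.1  0.1] tilt 44.1
[ 0.4 -0.   1.5 -0.3 -0.2  0.1] 7.0
(array([ 0.48499936, -0.09484306,  0.24227857]), np.float64(0.013904139172467335))
-0.05 [ 0.53  -0.09   0.138] cm [4.4 0.5 6.8]
0.0 [ 0.564 -0.094  0.102] cm [ 4.4  0.5 11.8]
0.03 [ 0.585 -0.096  0.08 ] cm [ 4.4  0.5 14.8]
```

Run:
```python
from t import *
out=[]
for n in("side","top"):
    im=cv2.imread(f"pics/{n}1f.png");u,v=proj(n,tip).astype(int)
    c=cv2.resize(im[v-50:v+50,u-50:u+50],None,fx=4,fy=4,interpolation=2);c=cv2.convertScaleAbs(c,alpha=1.8)
    for q in(tip,tip-z*.011,tip-z*.05): cv2.circle(c,tuple(int(k) for k in (proj(n,q)-[u-50,v-50])*4),2,(0,255,0),-1)
    out.append(c)
cv2.imwrite("pics/a2.png",np.hstack(out))
```

```text
q [ -34.98    1.58  112.39   39.08   31.64 -142.03] tcp [ 0.5052 -0.0949  0.2255] tip [ 0.5128 -0.0958  0.2176] z [ 0.691 -0.08  -0.718] F [-0.4 -0.1  0.1] tilt 44.1
```

View pics/a2.png

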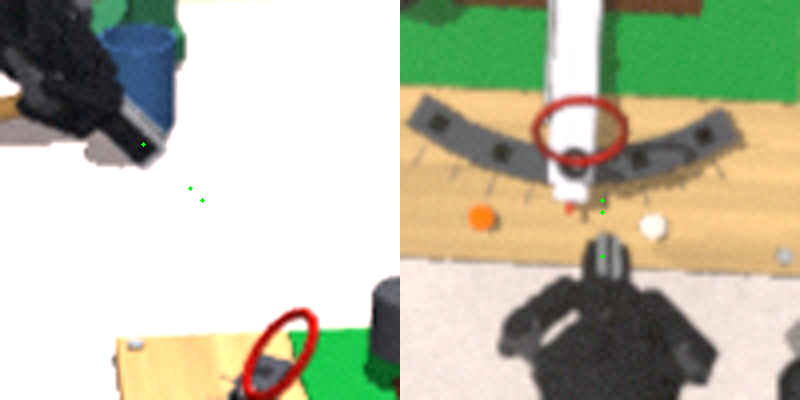

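Run:
```python
from t import *
im=cv2.imread("pics/side0.png");t0=np.array([.1347,.5329,.1918])
u,v=proj("side",t0).astype(int);out=[]
def cr(im,u,v,pts):
    c=cv2.convertScaleAbs(cv2.resize(im[v-40:v+40,u-50:u+50],None,fx=4,fy=4,interpolation=2),alpha=1.8)
    for q in pts: cv2.circle(c,tuple(int(k) for k in (proj("side",q)-[u-50,v-40])*4),2,(0,255,0),-1)
    return c
a=cr(im,u,v,[t0,t0+[0,0,.011]])
im=env.get_image("side")[:,:,::-1].copy();u,v=proj("side",tip).astype(int)
b=cr(im,u,v,[tip,tip-z*.011,tip-z*.05])
cv2.imwrite("pics/a3.png",np.hstack([a,b]))
```

```text
q [ -34.98    1.58  112.39   39.08   31.64 -142.03] tcp [ 0.5052 -0.0949  0.2255] tip [ 0.5128 -0.0958  0.2176] z [ 0.691 -0.08  -0.718] F [-0.4 -0.1  0.1] tilt 44.1
```

View pics/a3.png

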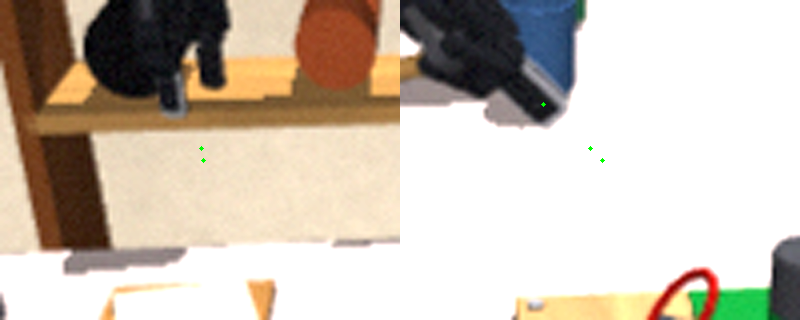

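Request:
{"method": "carry_out", "body": {"rows": [{"tx": 2, "ty": 0.2, "tz": 2, "yaw": 0}, {"tx": 2, "ty": 0.2, "tz": 2, "yaw": 0}, {"tx": 0, "ty": 0, "tz": 2, "yaw": 0}]}}

```text
time_s: 7.35
position: [0.525, -0.0923, 0.1602]
tool_rot: [[-0.695, 0.16, 0.701], [0.141, 0.986, -0.085], [-0.705, 0.04, -0.708]]
ft_force: [1.2, -0.6, -0.9]
grip_width: -0.0002
```

```bash
sed -i 's/z\*env.tcp_to_tips/z*-.027/' t.py
python3 - <<'E'
from t import *
print(s['time_s'],s['qvel'].round(1))
C,a=ring(0)
for d in(-.05,.0,.03):
    T=C+z*d; print(d,T.round(3),"cm",((R.T@(T-tip))*100).round(1))
E
```

```text
q [ -32.54   10.31  117.43   60.83   20.44 -164.73] tcp [ 0.525  -0.0923  0.1602] tip [ 0.506  -0.09    0.1793] z [ 0.701 -0.085 -0.708] F [ 1.2 -0.6 -0.9] tilt 44.9
7.35 [ 12.7  31.1 -11.1  48.3 -21.4 -43.3]
-0.05 [ 0.529 -0.089  0.137] cm [1.4 0.3 4.6]
0.0 [ 0.564 -0.094  0.102] cm [1.4 0.3 9.6]
0.03 [ 0.585 -0.096  0.081] cm [ 1.4  0.3 12.6]
```

Request:
{"method": "carry_out", "body": {"rows": [{"tx": -2, "ty": 0, "tz": -3, "yaw": 0.15}, {"tx": -1, "ty": 0, "tz": -3, "yaw": 0.15}, {"tx": 0, "ty": 0, "tz": 0, "yaw": 0.15}]}}

```text
time_s: 7.65
position: [0.5167, -0.0928, 0.2058]
tool_rot: [[-0.595, 0.382, 0.707], [0.471, 0.879, -0.078], [-0.651, 0.287, -0.703]]
ft_force: [0.0, -0.1, 0.1]
grip_width: 0.0003
```

```bash
python3 -c "
from t import *
print(s['qvel'].round(1))"
```

```text
q [ -33.98    4.55  114.22   46.56   27.07 -129.72] tcp [ 0.5167 -0.0928  0.2058] tip [ 0.4976 -0.0907  0.2247] z [ 0.707 -0.078 -0.703] F [ 0.  -0.1  0.1] tilt 45.3
[ 1.1  3.2 -2.2  1.3 -0.9 86.3]
```

Request:
{"method": "carry_out", "body": {"rows": [{"tx": 0, "ty": 0, "tz": 0, "yaw": 0.15}, {"tx": 0, "ty": 0, "tz": 0, "yaw": 0.15}, {"tx": 0, "ty": 0, "tz": 0, "yaw": 0.15}, {"tx": 0, "ty": 0, "tz": 0, "yaw": 0.15}, {"tx": 0, "ty": 0, "tz": 0, "yaw": 0.15}, {"tx": 0, "ty": 0, "tz": 0, "yaw": 0.15}, {"tx": 0, "ty": 0, "tz": 0, "yaw": 0.15}, {"tx": 0, "ty": 0, "tz": 0, "yaw": 0.15}, {"tx": 0, "ty": 0, "tz": 0, "yaw": 0.15}, {"tx": 0, "ty": 0, "tz": 0, "yaw": 0.15}, {"tx": 0, "ty": 0, "tz": 0, "yaw": 0.15}, {"tx": 0, "ty": 0, "tz": 0, "yaw": 0.15}]}}

```text
time_s: 8.85
position: [0.538, -0.0993, 0.2289]
tool_rot: [[0.492, 0.469, 0.733], [0.749, -0.657, -0.082], [0.443, 0.59, -0.675]]
ft_force: [0.8, -0.4, -0.9]
grip_width: 0.0001
```

Request:
{"method": "carry_out", "body": {"rows": [{"tx": 0, "ty": 0, "tz": 0, "yaw": 0.15}, {"tx": 0, "ty": 0, "tz": 0, "yaw": 0.15}, {"tx": 0, "ty": 0, "tz": 0, "yaw": 0.15}, {"tx": 0, "ty": 0, "tz": 0, "yaw": 0.15}, {"tx": 0, "ty": 0, "tz": 0, "yaw": 0.15}, {"tx": 0, "ty": 0, "tz": 0, "yaw": 0.15}]}}

```text
time_s: 9.45
position: [0.5483, -0.102, 0.2402]
tool_rot: [[0.66, -0.094, 0.745], [-0.047, -0.995, -0.083], [0.75, 0.02, -0.661]]
ft_force: [1.1, -1.2, -0.4]
grip_width: 0.0002
```

Run:
```python
from t import *
print(s['time_s'],R.round(3))
C,a=ring(0)
for d in(-.05,.0,.03):
    T=C+z*d; print(d,T.round(3),"cm",((R.T@(T-tip))*100).round(1))
```

```text
q [-33.07   4.81 109.1   45.34  28.29  28.39] tcp [ 0.5483 -0.102   0.2402] tip [ 0.5282 -0.0998  0.2581] z [ 0.745 -0.083 -0.661] F [ 1.1 -1.2 -0.4] tilt 48.6
9.45 [[ 0.66  -0.094  0.745]
 [-0.047 -0.995 -0.083]
 [ 0.75   0.02  -0.661]]
-0.05 [ 0.527 -0.089  0.135] cm [-9.4 -1.3  8. ]
0.0 [ 0.564 -0.094  0.102] cm [-9.4 -1.3 13. ]
0.03 [ 0.587 -0.096  0.082] cm [-9.4 -1.3 16. ]
```

Request:
{"method": "carry_out", "body": {"rows": [{"tx": -2, "ty": -0.3, "tz": 1, "yaw": 0}, {"tx": -2, "ty": -0.3, "tz": 1, "yaw": 0}, {"tx": -2, "ty": -0.3, "tz": 1, "yaw": 0}, {"tx": -2, "ty": -0.3, "tz": 1, "yaw": 0}, {"tx": -1, "ty": -0.1, "tz": 1, "yaw": 0}, {"tx": 0, "ty": 0, "tz": 0, "yaw": 0}]}}

```text
time_s: 10.05
position: [0.5403, -0.0927, 0.15]
tool_rot: [[0.642, -0.095, 0.761], [-0.045, -0.995, -0.086], [0.765, 0.021, -0.643]]
ft_force: [0.6, 0.0, 0.1]
grip_width: 0.0002
```

Run:
```python
from t import *
print(s['time_s'],s['qvel'].round(1))
C,a=ring(0)
for d in(-.05,.0,.03):
    T=C+z*d; print(d,T.round(3),"cm",((R.T@(T-tip))*100).round(1))
```

```text
q [-32.73  13.82 120.25  92.6   19.82 -21.94] tcp [ 0.5403 -0.0927  0.15  ] tip [ 0.5198 -0.0904  0.1674] z [ 0.761 -0.086 -0.643] F [0.6 0.  0.1] tilt 50.0
10.05 [ 0.4 -1.3 -2.8 -4.9  0.5  5.6]
-0.05 [ 0.526 -0.089  0.134] cm [-2.1 -0.2  2.6]
0.0 [ 0.564 -0.094  0.102] cm [-2.1 -0.2  7.6]
0.03 [ 0.587 -0.096  0.083] cm [-2.1 -0.2 10.6]
```

Request:
{"method": "carry_out", "body": {"rows": [{"tx": -1, "ty": -0.1, "tz": 1.3, "yaw": 0}, {"tx": -1, "ty": -0.1, "tz": 1.3, "yaw": 0}, {"tx": 0, "ty": 0, "tz": 1, "yaw": 0}, {"tx": 0, "ty": 0, "tz": 0, "yaw": 0}]}}

```text
time_s: 10.45
position: [0.5631, -0.0948, 0.1175]
tool_rot: [[0.63, -0.091, 0.771], [-0.039, -0.996, -0.086], [0.775, 0.024, -0.631]]
ft_force: [-0.4, -0.5, 0.1]
grip_width: -0.0002
```

```bash
cat > v.py <<'E'
from t import *
def look(name,C,r=36):
    out=[]
    for n in("side","top"):
        im=env.get_image(n)[:,:,::-1].copy();u,v=proj(n,C).astype(int)
        c=cv2.convertScaleAbs(cv2.resize(im[v-r:v+r,u-r:u+r],(400,400),interpolation=2),alpha=1.6);k=200/r
        for q,col in((tip,(0,255,0)),(C,(255,255,0))): cv2.circle(c,tuple(int(i) for i in (proj(n,q)-[u-r,v-r])*k),2,col,-1)
        out.append(c)
    cv2.imwrite(f"pics/{name}.png",np.hstack(out))
E
python3 - <<'E'
from v import *
C,a=ring(0)
print(s['time_s'])
for d in(-.03,.0,.03):
    T=C+z*d; print(d,T.round(3),"cm",((R.T@(T-tip))*100).round(1))
look("b1",C)
E
```

```text
q [-31.18  20.3  120.2  113.49  20.8  -42.98] tcp [ 0.5631 -0.0948  0.1175] tip [ 0.5423 -0.0925  0.1345] z [ 0.771 -0.086 -0.631] F [-0.4 -0.5  0.1] tilt 50.9
10.45
-0.03 [ 0.541 -0.091  0.121] cm [-1.1 -0.2  0.7]
0.0 [ 0.564 -0.094  0.102] cm [-1.1 -0.2  3.7]
0.03 [ 0.587 -0.096  0.083] cm [-1.1 -0.2  6.7]
```

View pics/b1.png

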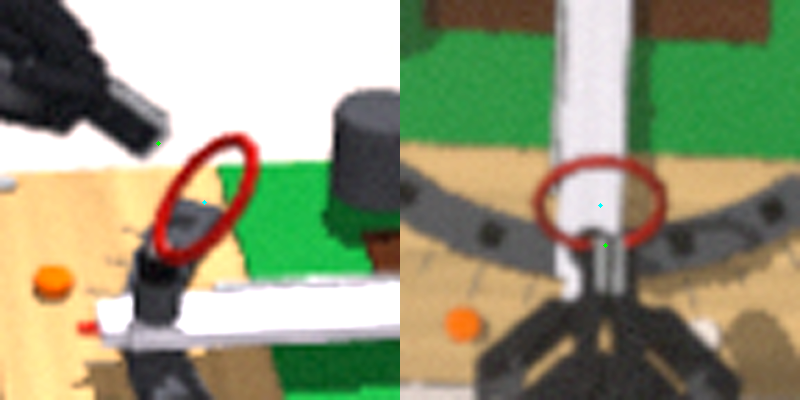

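Request:
{"method": "carry_out", "body": {"rows": [{"tx": -0.7, "ty": -0.1, "tz": 1.2, "yaw": 0}, {"tx": -0.5, "ty": -0.1, "tz": 1.6, "yaw": 0}, {"tx": -0.2, "ty": 0, "tz": 2, "yaw": 0}]}}

```text
time_s: 10.85
position: [0.5924, -0.0966, 0.0814]
tool_rot: [[0.624, -0.091, 0.777], [-0.035, -0.996, -0.088], [0.781, 0.027, -0.624]]
ft_force: [-0.3, -0.1, -0.5]
grip_width: -0.0
```

Run:
```python
from v import *
C,a=ring(0)
print(s['time_s'],s['qvel'].round(1))
for d in(.0,.03):
    T=C+z*d; print(d,T.round(3),"cm",((R.T@(T-tip))*100).round(1))
```

```text
q [-29.06  27.3  118.4  129.11  22.79 -57.97] tcp [ 0.5924 -0.0966  0.0814] tip [ 0.5715 -0.0943  0.0983] z [ 0.777 -0.088 -0.624] F [-0.3 -0.1 -0.5] tilt 51.4
10.85 [  9.2  27.2 -15.9  40.1   4.2 -35. ]
0.0 [ 0.564 -0.094  0.102] cm [-0.2  0.  -0.8]
0.03 [ 0.587 -0.096  0.083] cm [-0.2  0.   2.2]
```

Request:
{"method": "carry_out", "body": {"rows": [{"tx": -0.2, "ty": 0, "tz": 1.2, "yaw": 0}, {"tx": 0, "ty": 0, "tz": 1, "yaw": 0}, {"tx": 0.8, "ty": 0, "tz": -0.4, "yaw": 0}, {"tx": 0.6, "ty": 0, "tz": -0.4, "yaw": 0}]}}

```text
time_s: 11.25
position: [0.614, -0.0986, 0.0836]
tool_rot: [[0.621, -0.089, 0.779], [-0.035, -0.996, -0.086], [0.783, 0.026, -0.621]]
ft_force: [-1.2, 0.3, -5.6]
grip_width: -0.0003
```

Run:
```python
from v import *
C,a=ring(0)
print(s['time_s'],s['qvel'].round(1))
for d in(.0,.03):
    T=C+z*d; print(d,T.round(3),"cm",((R.T@(T-tip))*100).round(1))
print("up1cm",R[2].round(2))
```

```text
q [-27.85  28.18 115.09 126.5   20.99 -54.1 ] tcp [ 0.614  -0.0986  0.0836] tip [ 0.593  -0.0963  0.1003] z [ 0.779 -0.086 -0.621] F [-1.2  0.3 -5.6] tilt 51.6
11.25 [  0.7  -8.7  -4.5 -28.1  -9.8  30.5]
0.0 [ 0.564 -0.094  0.102] cm [-1.7 -0.  -2.4]
0.03 [ 0.588 -0.096  0.083] cm [-1.7 -0.   0.6]
up1cm [ 0.78  0.03 -0.62]
```

Request:
{"method": "carry_out", "body": {"rows": [{"tx": 0.5, "ty": 0, "tz": -0.35, "yaw": 0}, {"tx": 0.5, "ty": 0, "tz": -0.35, "yaw": 0}, {"tx": 0.4, "ty": 0, "tz": -0.25, "yaw": 0}]}}

```text
time_s: 11.55
position: [0.6137, -0.0983, 0.1006]
tool_rot: [[0.625, -0.09, 0.776], [-0.035, -0.996, -0.087], [0.78, 0.027, -0.625]]
ft_force: [-2.1, 0.1, -6.6]
grip_width: 0.0002
```

Run:
```python
from v import *
C,a=ring(0,.017)
print(s['time_s'],s['qvel'].round(1))
for d in(.0,.03):
    T=C+z*d; print(d,T.round(3),"cm",((R.T@(T-tip))*100).round(1))
look("b2",C)
```

```text
q [-27.72  25.83 114.03 118.38  18.8  -45.4 ] tcp [ 0.6137 -0.0983  0.1006] tip [ 0.5928 -0.096   0.1175] z [ 0.776 -0.087 -0.625] F [-2.1  0.1 -6.6] tilt 51.3
11.55 [  0.3  -6.2  -2.8 -24.5  -5.9  26. ]
0.0 [ 0.564 -0.094  0.119] cm [-1.7  0.  -2.3]
0.03 [ 0.587 -0.096  0.1  ] cm [-1.7  0.   0.7]
```

View pics/b2.png

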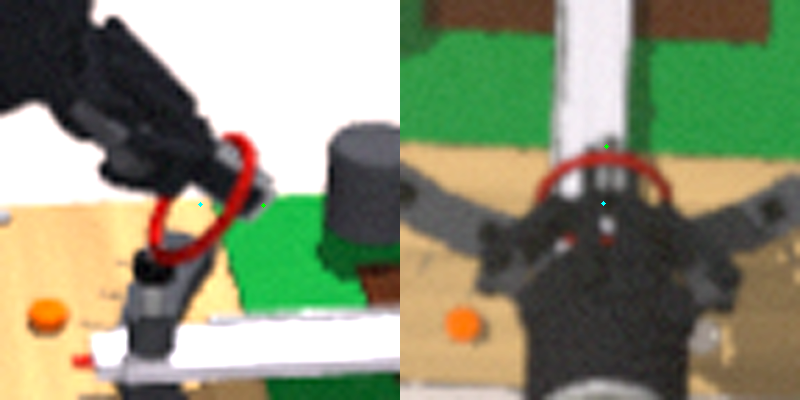

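```bash
cat > n.py <<'E'
from v import *
def nose(im):
    # red pointer blob nearest the expected arc in the side view -> arm angle
    h=cv2.cvtColor(im,cv2.COLOR_RGB2HSV);m=(cv2.inRange(h,(0,130,60),(5,255,255))|cv2.inRange(h,(173,130,60),(180,255,255)))
    ths=np.linspace(-.4,.1,251);px=np.array([proj("side",np.r_[ring(t,0,.234)[0][:2],.034]) for t in ths])
    n,_,st,c=cv2.connectedComponentsWithStats(m);res=[]
    for i in range(1,n):
        d=np.linalg.norm(px-c[i],axis=1)
        if d.min()<4: res.append((ths[d.argmin()].round(3),d.min().round(1),st[i][4],c[i].round(1)))
    return res
E
python3 - <<'E'
from n import *
print(nose(cv2.imread("pics/side0.png")[:,:,::-1].copy()),nose(env.get_image("side")))
p0=ring(0,0,.162)[0]
for th in(-.09,-.18,-.262): print(th,((R.T@(ring(th,0,.162)[0]-p0))*100).round(2))
E
```

```text
q [-27.72  25.83 114.04 118.49  18.84 -45.53] tcp [ 0.6138 -0.0983  0.1008] tip [ 0.5929 -0.0959  0.1176] z [ 0.776 -0.087 -0.624] F [-2.   0.3 -6.2] tilt 51.4
[(np.float64(-0.016), np.float64(0.6), np.int32(6), array([278.5, 248.5]))] [(np.float64(-0.016), np.float64(0.6), np.int32(6), array([278.5, 248.5]))]
-0.09 [ 0.06 -1.46  0.01]
-0.18 [ 0.2  -2.9   0.12]
-0.262 [ 0.4  -4.2   0.31]
```

Request:
{"method": "carry_out", "body": {"rows": [{"tx": 0.05, "ty": -0.7, "tz": 0, "yaw": 0}, {"tx": 0.05, "ty": -0.7, "tz": 0, "yaw": 0}, {"tx": 0.05, "ty": -0.7, "tz": 0, "yaw": 0}, {"tx": 0.05, "ty": -0.7, "tz": 0, "yaw": 0}]}}

```text
time_s: 12.1
position: [0.6155, -0.0698, 0.0985]
tool_rot: [[0.629, -0.094, 0.771], [-0.039, -0.995, -0.09], [0.776, 0.027, -0.63]]
ft_force: [-0.7, -1.5, -6.8]
grip_width: -0.0002
```

Run:
```python
from n import *
print(nose(env.get_image("side")),R.round(2).tolist())
```

```text
q [-23.56  25.84 114.26 126.27  16.28 -50.21] tcp [ 0.6155 -0.0698  0.0985] tip [ 0.5947 -0.0674  0.1155] z [ 0.771 -0.09  -0.63 ] F [-0.7 -1.5 -6.8] tilt 50.9
[(np.float64(-0.166), np.float64(0.1), np.int32(3), array([278., 241.]))] [[0.63, -0.09, 0.77], [-0.04, -1.0, -0.09], [0.78, 0.03, -0.63]]
```

Request:
{"method": "carry_out", "body": {"rows": [{"tx": 0.1, "ty": -0.6, "tz": 0.05, "yaw": 0}, {"tx": 0.1, "ty": -0.6, "tz": 0.05, "yaw": 0}, {"tx": 0.1, "ty": -0.4, "tz": 0.05, "yaw": 0}]}}

```text
time_s: 12.45
position: [0.6193, -0.0518, 0.0981]
tool_rot: [[0.632, -0.093, 0.769], [-0.039, -0.995, -0.089], [0.774, 0.026, -0.633]]
ft_force: [-1.4, -1.3, -5.7]
grip_width: 0.0001
```

Run:
```python
from n import *
im=env.get_image("side");cv2.imwrite("pics/s3.png",im[:,:,::-1])
print(nose(im),s['qvel'].round(1))
```

```text
q [-20.86  25.96 113.82 130.69  14.61 -52.7 ] tcp [ 0.6193 -0.0518  0.0981] tip [ 0.5985 -0.0494  0.1152] z [ 0.769 -0.089 -0.633] F [-1.4 -1.3 -5.7] tilt 50.8
[(np.float64(-0.274), np.float64(0.4), np.int32(4), array([278.8, 235.8]))] [ 6.5  0.3 -1.7 10.  -4.6 -5.1]
```

Request:
{"method": "carry_out", "body": {"rows": [{"tx": -0.2, "ty": 0, "tz": 0.15, "yaw": 0}, {"tx": -0.2, "ty": 0, "tz": 0.15, "yaw": 0}, {"tx": 0, "ty": 0, "tz": 0, "yaw": 0}]}}

```text
time_s: 12.8
position: [0.6194, -0.0511, 0.0929]
tool_rot: [[0.631, -0.092, 0.77], [-0.038, -0.995, -0.087], [0.775, 0.026, -0.632]]
ft_force: [-1.4, 1.2, -4.4]
grip_width: -0.0
```

Run:
```python
from n import *
print(nose(env.get_image("side")),s['qvel'].round(1))
```

```text
q [-20.81  26.64 114.14 133.48  15.34 -55.62] tcp [ 0.6194 -0.0511  0.0929] tip [ 0.5986 -0.0488  0.11  ] z [ 0.77  -0.087 -0.632] F [-1.4  1.2 -4.4] tilt 50.8
[(np.float64(-0.278), np.float64(0.7), np.int32(4), array([278.5, 235.5]))] [-0.  -0.1 -0.2 -0.4  0.1  0.3]
```

Request:
{"method": "carry_out", "body": {"rows": [{"tx": -0.3, "ty": 0, "tz": 0.25, "yaw": 0}, {"tx": -0.3, "ty": 0, "tz": 0.25, "yaw": 0}, {"tx": -0.3, "ty": 0, "tz": 0.25, "yaw": 0}, {"tx": 0, "ty": 0, "tz": 0, "yaw": 0}]}}

```text
time_s: 13.25
position: [0.6213, -0.0519, 0.0832]
tool_rot: [[0.626, -0.091, 0.774], [-0.037, -0.996, -0.087], [0.779, 0.026, -0.627]]
ft_force: [-1.0, -0.3, 0.2]
grip_width: -0.0003
```

Run:
```python
from n import *
C,a=ring(-.262);print("clear axis shift to ring centre",(R.T@(C-tip)*100).round(2))
look("b4",C)
```

```text
q [-20.89  28.14 114.62 138.67  17.15 -61.07] tcp [ 0.6213 -0.0519  0.0832] tip [ 0.6004 -0.0496  0.1001] z [ 0.774 -0.087 -0.627] F [-1.  -0.3  0.2] tilt 51.2
clear axis shift to ring centre [-1.53  0.05 -2.19]
```

View pics/b4.png

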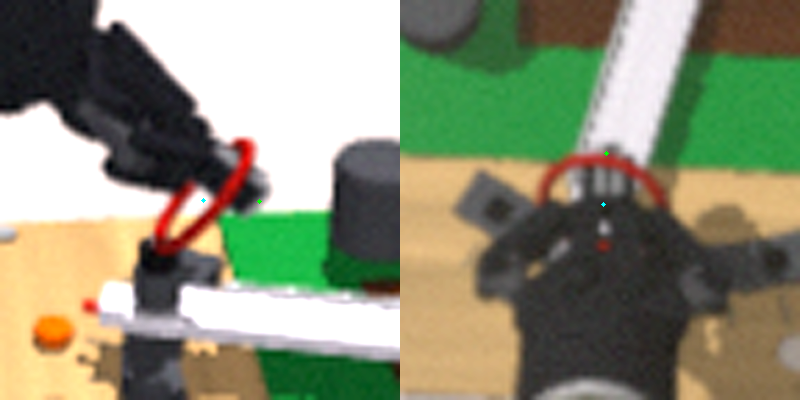

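Request:
{"method": "carry_out", "body": {"rows": [{"tx": -0.6, "ty": 0, "tz": 0, "yaw": 0}, {"tx": -0.6, "ty": 0, "tz": -0.5, "yaw": 0}, {"tx": -0.2, "ty": 0, "tz": -2, "yaw": 0}, {"tx": -0.1, "ty": 0, "tz": -2, "yaw": 0}]}}

```text
time_s: 13.75
position: [0.5777, -0.0479, 0.1015]
tool_rot: [[0.623, -0.091, 0.777], [-0.036, -0.996, -0.087], [0.782, 0.027, -0.623]]
ft_force: [0.0, -0.3, -0.1]
grip_width: -0.0002
```

Run:
```python
from n import *
C,a=ring(-.262);print("to ring centre",(R.T@(C-tip)*100).round(2),s['qvel'].round(0))
```

```text
q [-22.93  23.33 120.49 136.87  18.99 -60.88] tcp [ 0.5777 -0.0479  0.1015] tip [ 0.5567 -0.0455  0.1183] z [ 0.777 -0.087 -0.623] F [ 0.  -0.3 -0.1] tilt 51.5
to ring centre [-0.21  0.    2.37] [ -8. -26.  18. -31.  -2.  26.]
```

Out of the ring without contact; now I'll back off along the axis and up.

Request:
{"method": "carry_out", "body": {"rows": [{"tx": 0, "ty": 0, "tz": -2.5, "yaw": 0}, {"tx": 0.5, "ty": 0, "tz": -2.5, "yaw": 0}, {"tx": 1, "ty": 0, "tz": -2.5, "yaw": 0}, {"tx": 1.5, "ty": 0, "tz": -2.5, "yaw": 0}, {"tx": 1.5, "ty": 0, "tz": -2.5, "yaw": 0}, {"tx": 0, "ty": 0, "tz": 0, "yaw": 0}]}}

```text
time_s: 14.35
position: [0.5183, -0.0369, 0.1907]
tool_rot: [[0.616, -0.081, 0.783], [-0.035, -0.997, -0.076], [0.787, 0.02, -0.617]]
ft_force: [-0.0, -0.1, 0.3]
grip_width: -0.0001
```

Run:
```python
from n import *
C,a=ring(-.262)
im=env.get_image("side");print(nose(im),s['qvel'].round(0),s['time_s'])
look("b5",C)
```

```text
q [-26.4    6.2  121.84  83.32  16.39  -7.71] tcp [ 0.5183 -0.0369  0.1907] tip [ 0.4972 -0.0348  0.2073] z [ 0.783 -0.076 -0.617] F [-0.  -0.1  0.3] tilt 51.9
[(np.float64(-0.278), np.float64(0.7), np.int32(4), array([278.5, 235.5]))] [ -0.   1.   1.   9.  -0. -10.] 14.35
```

View pics/b5.png

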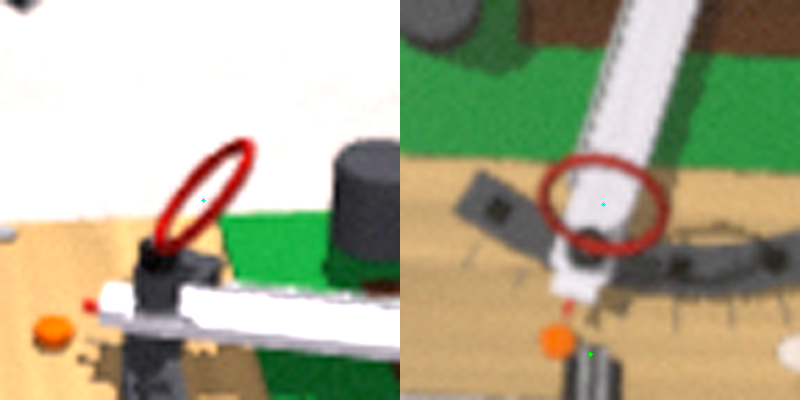

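Run:
```python
from n import *
def box(im,n,c):
    h=cv2.cvtColor(im,cv2.COLOR_RGB2HSV);m=cv2.inRange(h,(0,130,40),(6,255,255))|cv2.inRange(h,(172,120,40),(180,255,255))
    k=np.zeros_like(m);u,v=c.astype(int);k[v-14:v+14,u-14:u+14]=m[v-14:v+14,u-14:u+14];y,x=np.nonzero(k);return np.array([(x.min()+x.max())/2,(y.min()+y.max())/2])
for th,src in((0,0),(-.262,1)):
    C,_=ring(th);p={}
    for n in("side","top"):
        im=env.get_image(n) if src else cv2.imread(f"pics/{n}0.png")[:,:,::-1].copy();p[n]=box(im,n,proj(n,C))
    print(th,C.round(4),two(p["side"],p["top"]))
```

```text
q [-26.38   6.49 121.91  83.88  16.35  -8.24] tcp [ 0.5185 -0.0369  0.1883] tip [ 0.4975 -0.0349  0.205 ] z [ 0.781 -0.075 -0.62 ] F [0.3 0.2 0.3] tilt 51.7
0 [ 0.5642 -0.0936  0.102 ] (array([ 0.56387971, -0.09279321,  0.10470794]), np.float64(0.003143844155643638))
-0.262 [ 0.5738 -0.0476  0.102 ] (array([ 0.57430135, -0.04537835,  0.10386671]), np.float64(0.0010062414600261942))
```

Ring height is the same as at the start (home), and it sits at the target hole. Handing in.

```bash
python3 -c "
from rig import env
print(env.close_job())"
```

```text
the job is handed in; nothing more can be done
None
```

The guide arm is reset to the orange stud's hole and the pin is home. The job was handed in at about 14.5 s with the gripper clear of the guide.

**What I did:** I hooked the shut fingertips through the pull ring and lifted the pin about 17 mm. I swung the arm one hole clockwise, lowered the ring until the load came off, and backed out along the finger's axis.

**Last checks:**
- **Arm angle:** about -0.262 rad. The side-view reading was -0.278, with a -0.016 bias measured at the start pose.
- **Nose:** the last picture shows it pointing at the orange stud.
- **Pin:** ring centre height is 104 mm, against 105 mm measured with the pin home at the start, so the pin is fully down.
- **Force:** the vertical force stayed under 7 N while working the ring and was near zero after release.

**What disagreed or went outside the guidance:**
- **Fingertip position:** in the pictures the fingertips stood about 38 mm behind where the reported TCP put them, so I used the measured position.
- **Finger slant:** the moves cannot tilt the tool, so I tilted it by pushing at the reach limit. It drifted to about 51°, steeper than the suggested 30–45°, but the lift was clean.
- **Joint ranges and force:** before the guide was touched, joint 3 read 12.65° against its 12.68° limit, and joint 6 came within about 0.5° of its limit while still moving. The wrist force peaked near 35 N in free air during that fast move.
- **Bystanders:** I did not measure their positions again. No unexpected contact force showed near them.

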